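# Close the barometer's bezel and feel round its rim

### The arm

A 6-joint arm with a two-finger parallel gripper is mounted at the origin on the work surface. World frame = base frame: x ahead of the robot, y to its left, z up, the work surface at z = 0. Lengths are in m, angles in rad, forces in N, time in s.
With the tool pointing down it reaches from about 0.3 to 0.85 m from the base axis. Payload 4.2 kg.
Tool frame: the origin (TCP) lies between the finger pads, 19 mm behind the fingertips; this is the grasp point; z points along the fingers, y is the line along which they close (so a half turn about z gives the same grasp; the last joint's range is limited). The gripper opens to 91 mm and grips with 3 to 60 N. Pads are 32 mm wide; open, the fingers measure 118 mm over their backs; the gripper's body (76 mm by 178 mm) begins 60 mm behind the grasp point.
Start: joints at [1.273, 0.32, 1.565, -0, 1.257, -0.02], TCP at [0.158, 0.553, 0.233] pointing down, gripper open.
Joint ranges: [-3.11, 3.11], [-0.84, 2.01], [0.21, 2.61], [-1.34, 4.49], [0.05, 2.63], [-2.56, 2.56]. Speed limits (rad/s): [2.57, 2.57, 3.14, 3.14, 3.14, 3.14].

### API

Orientations are given as [roll, pitch, yaw] about the fixed x, y, z axes, in that order (R = Rz(yaw) Ry(pitch) Rx(roll)).
In Python, from plant import ctrl, optics, job_done gives the robot as it stands.
- The arm moves only by the tool drive_tool, never from a script. Its arguments are lists of equal length, an entry for each row: "delta_pos": the shift along the tool's x, y, z in units of 200 mm (1.0 is 200 mm), a list of three; "angular": the turn, a rotation vector about the tool's x, y, z in units of 180 degrees (1.0 is 180 degrees), a list of three. In form: {"delta_pos": [[dx, dy, dz], ...], "angular": [[rx, ry, rz], ...]}. A call has 1 to 5 rows; each row is the pose to reach, as a shift and turn from the pose commanded when the call began, along the tool's axes at that moment, turning the shorter way round; what a row does not reach only later rows make up. A row lasts 1/8 s, in which the tool goes at most 62.5 mm and 10.7 degrees, less where a joint would pass 70% of its speed; a pose out of reach is approached as far as the arm can. A call with a number of a shift or a turn outside -1 to 1 is refused whole. A call with a gripper value outside its range is refused whole. "gripper" is the opening, from 0 (shut) to 1 (fully open), set as the call begins (left out, the last holds). The fingers move at their own pace and stop on an object; "grip_force" is the grip in N (left out, the last holds). Time passes only in rows, so rows that repeat a pose let the fingers close. It gives the time, the measured TCP pose, the force, the opening and the grip force at its end, in the units of the state.
- ctrl.read_state(): the state, without advancing time (a new reading comes with each control period).
- optics.capture(name): name is "scene" or "top" or "wrist"; returns a dict with "image" (480x640x3 uint8, red, green, blue), "depth" (480x640 float32, m along the optical axis (not along the pixel's ray), 0 where there is no reading), "fx", "fy", "cx", "cy" (pixels), "world_to_cam" (4x4, takes a point from world to camera coordinates); the wrist camera has in their place "mount" (4x4, takes a point from camera to tool coordinates, whose origin is the TCP and whose axes are the flange's). Camera axes: x right, y down, z forward; pixel columns grow to the right and rows downward; lengths in m; the calibration is good to about 2 mm. A picture is of the moment at which its call begins: read the wrist's pose just before it.
- job_done(): hands the job in; it is judged then, once.
The state is a dict: "time_s": time; "joint_pos": joint angles; "qd": joint speeds; "effort": joint torques, N m; "position": TCP position; "orientation": TCP orientation; "force": force on the tool from outside, world axes, zero at the start; "ft_torque": the same for the moment, N m; "grip_width": finger opening in m; "grasp_force": force on a finger pad.
Only numpy, scipy, OpenCV 4.12 (cv2) and the standard library are available. Lean on these libraries where they do the work, as an engineer would, in place of code of your own. Each camera call takes 0.05 s, during which the arm holds its last target. There are 200 camera calls.

### The job

The glazed brass bezel of the barometer lying on its back on the bench stands slightly ajar: with the fingertips held together and pointing down, press it fully shut at its catch tab, then from there run them clockwise (seen from above) along the top of the rim, all the way round past the hinge and back to the catch, lightly touching it as you go, to feel that it sits true. Then take the hand clear. Touch lightly and only the bezel's metal, not the glass; do not lift the bezel or shift the barometer, and leave the other things on the bench where they are.

Things in the scene. Friction and masses are not known exactly. Their poses are not given: they have to be found in the camera images.
- barometer: wall barometer lying face up, loose on the bench, 1.6 to 2.4 kg: a round turned dark-wood case 200 mm across, 40 mm high, with an enamel dial. Origin under its centre on the bench, z up. The bezel's hinge is on its +x side, the catch on its -x side; on its -y side a small brass hanging stud and ring reach 135 mm from the centre, 20 mm high
- bezel: the barometer's brass bezel with its glass: a ring 160 mm across, 15 mm tall, hinged to the case. Origin at its centre on its underside (42 mm above the bench when shut); z up through the glass, +x to the hinge, -x to the catch. Its flat top runs from 66 to 77 mm from the centre (middle line 71.5), 57 mm above the bench when shut. The catch tab, 14 mm wide, 5 mm high, reaches 92 mm out
- bezel_hinge (a joint): angle of the bezel, rad: 0 = fully shut, growing as the catch side rises, about a pin along the barometer's y on its +x side, 85 mm from the centre, 45 mm above the bench, below the top of the ring. At the start 0.07 to 0.15 (catch 11 to 24 mm up). Stiff, stays where left; about 0.5 to 1.5 N down at the catch shuts it, onto a solid stop
- catch (a point): point on the middle line of the bezel's top, above the catch tab (the side standing ajar). Seen from above with the hanging ring at the top, the hinge is at the left and the catch at the right
- hinge (a point): point on the middle line of the bezel's top, beside the hinge
- glass: the clear glass set in the bezel, 137 mm across; its upper face lies 10 mm below the top of the ring
- ratchet_housing: brass ratchet housing, a flanged drum 46 mm across and 32 mm tall with a toothed wheel on top; origin under its centre
- index_knob: mother-of-pearl index knob, 24 mm across, 17 mm tall; origin under its centre
- setting_key: black iron setting key lying flat, 100 mm long, 8 mm thick, with a ring bow; origin where the bow meets the shank, shank along its +x
- spare_bezel: a bare gilt ring, 104 mm across and 10 mm tall, lying loose on the bench: a smaller spare bezel, not the one on the barometer
- loupe: black eyeglass loupe, 38 mm across, 30 mm tall
- screwdriver: wood-handled screwdriver lying down, 160 mm long
- polish_tin: round aluminium tin, 75 mm across, 28 mm tall
- parts_tray: beech tray of screws and washers, 130 x 90 x 22 mm
There are look-alikes about, which are no part of the job. What is shaped like the barometer but orange or red is not meant.

How it is judged:
By the outcome, as a careful person would: the job done as asked, in the order asked, and still so for the second after the job is handed in, with the robot touching nothing.
It also fails if it takes over 64 s, if anything falls off the work surface, if the arm or the gripper's body presses on something with over 40 N, if the wrist force passes 120 N, or if a joint passes its speed limit or range.

## Working session

There is one attempt and no reset: what is moved stays moved. The work goes in short steps, Python scripts to look and compute and a tool call to move; the robot and the scene stay as the last step left them, time stands still between calls to the robot, and variables do not carry over. Pictures are saved under pics/ and viewed, at most 10 in all, crops included, and the job is handed in when it is done.

Besides the shell and the picture viewer there is one more tool, called after "Request:" as name(argument=value, ...) on one line, values as JSON. drive_tool: Moves the arm, as the interface text tells. Shifts and turns lie within -1 to 1; 1 stands for 200 mm of shift or 180 degrees of turn. Its arguments: {"type":"object","properties":{"delta_pos":{"type":"array","items":{"type":"array","items":{"type":"number"}}},"angular":{"type":"array","items":{"type":"array","items":{"type":"number"}}},"gripper":{"type":"number"},"grip_force":{"type":"number"}},"required":["delta_pos","angular"]}

```bash
mkdir -p pics; ls
python3 - <<'E'
from plant import ctrl, optics
import cv2,numpy as np,pickle
s=ctrl.read_state();print(s)
d={}
for n in("scene","top"):
    c=optics.capture(n);d[n]=c
    cv2.imwrite(f"pics/{n}0.png",c["image"][:,:,::-1]);print(n,c["fx"],c["fy"],c["cx"],c["cy"],np.round(c["world_to_cam"],3).tolist())
pickle.dump(d,open("d0.pkl","wb"))
E
```

```text
pics
{'time_s': 0.0, 'joint_pos': array([ 1.27299348e+00,  3.20288728e-01,  1.56570218e+00, -5.24661516e-06,
        1.25738001e+00, -2.00310175e-02]), 'qd': array([-4.36612803e-04, -2.86780495e-04, -1.57617737e-03, -1.74166737e-03,
       -3.97542007e-04, -4.12471742e-05]), 'effort': array([ 2.76925595e-03, -4.12465811e+01, -2.31981969e+01,  7.29420106e-02,
        4.56075592e-02, -1.44909804e-04]), 'position': array([0.15754963, 0.55249472, 0.23191308]), 'orientation': array([-3.13981464e+00, -3.06310357e-05,  2.86382241e+00]), 'force': array([ 0.01375711, -0.29232008,  0.12022397]), 'ft_torque': array([0.00988212, 0.04399104, 0.02724314]), 'grasp_force': 0.0, 'grip_width': 0.09159763608728262}
scene 527.2079170276156 527.2079170276156 319.01281474251215 241.24099474646133 [[0.583, 0.813, 0.001, -0.274], [0.502, -0.359, -0.787, -0.188], [-0.639, 0.459, -0.617, 1.732], [0.0, 0.0, 0.0, 1.0]]
top 482.9101323110452 482.9101323110452 313.08877067656067 235.9427999108623 [[0.066, -0.998, 0.006, -0.024], [-0.976, -0.066, -0.206, 0.476], [0.206, 0.008, -0.978, 0.943], [0.0, 0.0, 0.0, 1.0]]
```

View pics/top0.png

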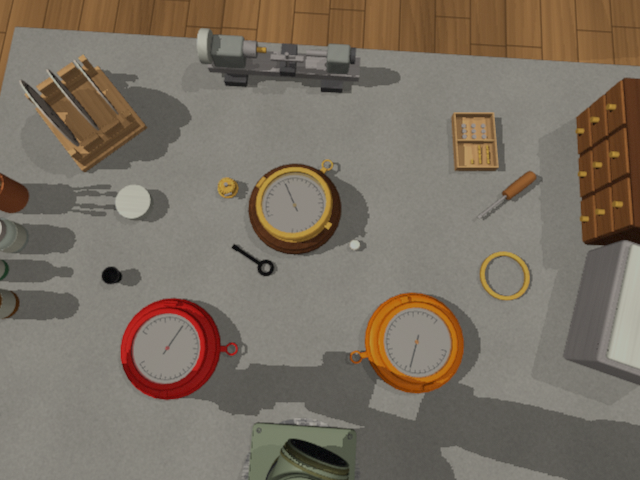

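View pics/scene0.png

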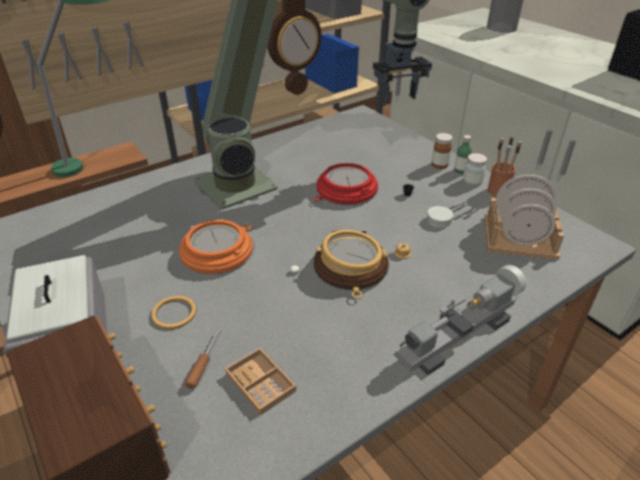

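Top view: the candidates are the dark-wood barometer (295,207), red look-alike (170,348), orange look-alike (414,342) and the bare gilt ring (505,276). I choose the dark-wood one. Its hanging ring is at (328,166), the catch tab at (328,226), and the hinge about (262,183). The scene view agrees: wood case at (352,258), ring at (356,293), ajar bezel.

```bash
cat > h.py <<'E'
import numpy as np,cv2
def pts(c):
    v,u=np.mgrid[:480,:640];z=c["depth"]
    p=np.stack([(u-c["cx"])/c["fx"]*z,(v-c["cy"])/c["fy"]*z,z],-1)
    T=np.linalg.inv(c["world_to_cam"]);return p@T[:3,:3].T+T[:3,3]
def ray(c,u,v,h):
    T=np.linalg.inv(c["world_to_cam"]);d=T[:3,:3]@np.array([(u-c["cx"])/c["fx"],(v-c["cy"])/c["fy"],1]);o=T[:3,3]
    return o+d*(h-o[2])/d[2]
def circ(p):
    A=np.c_[2*p[:,:2],np.ones(len(p))];s=np.linalg.lstsq(A,(p[:,:2]**2).sum(1),rcond=None)[0]
    return s[0],s[1],np.sqrt(s[2]+s[0]**2+s[1]**2)
E
python3 - <<'E'
import pickle;from h import *
d=pickle.load(open("d0.pkl","rb"));c=d["top"];P=pts(c)
cv2.imwrite("pics/crop.png",cv2.resize(c["image"][140:270,230:380,::-1],None,fx=5,fy=4.6,interpolation=cv2.INTER_CUBIC)[:598,:750])
hsv=cv2.cvtColor(c["image"],cv2.COLOR_RGB2HSV)
roi=np.zeros((480,640),bool);roi[150:262,244:346]=1
print("table z",np.median(P[280:300,200:350,2][c["depth"][280:300,200:350]>0]))
gold=roi&(hsv[...,1]>90)&(hsv[...,2]>110)
n,l,st,ce=cv2.connectedComponentsWithStats(gold.astype(np.uint8))
for i in range(1,n):
    if st[i,4]>5:q=P[l==i];print(st[i],ce[i],np.round(np.median(q,0),4),np.percentile(q[:,2],[5,50,95]).round(4))
wood=roi&(hsv[...,2]<110)&(P[...,2]>.03)&(P[...,2]<.05)
w=P[wood];print("wood",len(w),np.median(w[:,2]))
m=roi&(P[...,2]>.033); 
cs,_=cv2.findContours((m).astype(np.uint8),cv2.RETR_EXTERNAL,cv2.CHAIN_APPROX_NONE)
k=max(cs,key=cv2.contourArea)[:,0]
print("case contour circ at z.04", circ(np.array([ray(c,u,v,.04) for u,v in k])))
# all bezel top points: plane
g=P[gold&(P[...,2]>.045)]
(x0,y0),r=cv2.minEnclosingCircle(g[:,:2].astype(np.float32));print("bezel encl",x0,y0,r)
C=circ(np.array([ray(c,u,v,.04) for u,v in k]))
# azimuthal height profile 67-76 mm
dx=P[...,0]-C[0];dy=P[...,1]-C[1];rr=np.hypot(dx,dy);az=np.degrees(np.arctan2(dy,dx))
for a in range(-180,180,30):
    s=roi&gold&(rr>.062)&(rr<.082)&(abs((az-a+180)%360-180)<8)
    if s.sum():print(a,s.sum(),np.percentile(P[s][:,2],[50,90]).round(4))
E
```

```text
table z 0.0003900315404771204
[320 159  13  14  84] [325.98809524 165.75      ] [ 0.6396 -0.0082  0.0175] [-0.0009  0.0175  0.0225]
[ 255  167   77   76 1615] [293.0130031  204.53498452] [0.5303 0.0528 0.0651] [0.0415 0.0651 0.0774]
[302 237   9   4  10] [306.3 238.4] [0.4716 0.0213 0.0404] [0.0391 0.0404 0.0444]
wood 1388 0.038425670165169346
case contour circ at z.04 (np.float64(0.5411036066388543), np.float64(0.05120011043063577), np.float64(0.09227541188164173))
bezel encl 0.4450680911540985 0.03609457239508629 0.1772460639476776
-180 94 [0.0703 0.074 ]
-150 81 [0.0748 0.0775]
-120 88 [0.0753 0.0784]
-90 49 [0.0757 0.0786]
-60 54 [0.0717 0.0745]
-30 69 [0.0662 0.0692]
0 64 [0.0622 0.0654]
30 58 [0.0594 0.0619]
60 61 [0.0586 0.0607]
90 58 [0.0595 0.0614]
120 64 [0.0635 0.0664]
150 80 [0.0659 0.07  ]
```

View pics/crop.png

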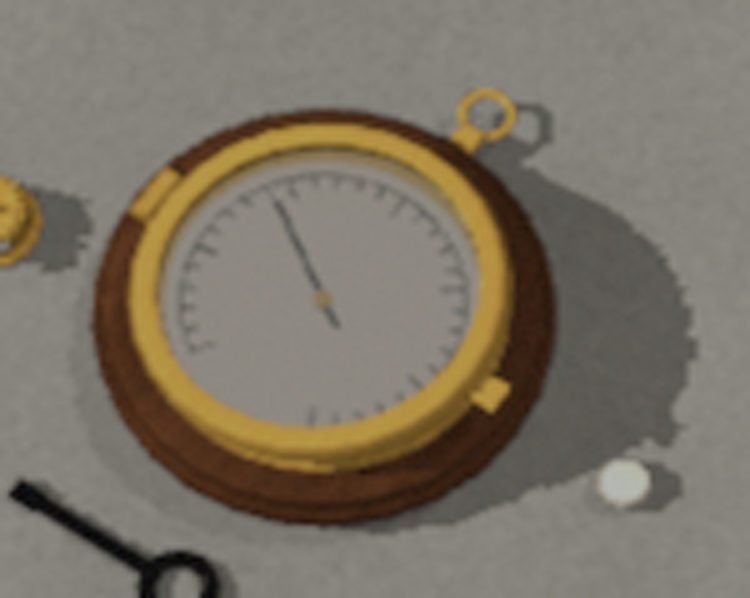

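Crop: this is the right barometer. The hinge plate is at crop (155,193), the catch tab at (490,393) with the bezel visibly raised there, and the hanging ring at (487,115). Next I refine the centre and yaw.

Run:
```python
import pickle;from h import *
from scipy.optimize import least_squares
d=pickle.load(open("d0.pkl","rb"))
for n,box in (("top",(150,262,244,346)),("scene",(220,310,305,398))):
    c=d[n];P=pts(c);hsv=cv2.cvtColor(c["image"],cv2.COLOR_RGB2HSV)
    roi=np.zeros((480,640),bool);roi[box[0]:box[1],box[2]:box[3]]=1
    gold=roi&(hsv[...,1]>90)&(hsv[...,2]>100)&(abs(hsv[...,0].astype(int)-22)<8)
    g=P[gold&(P[...,2]>.05)&(P[...,2]<.09)]
    g=g[np.hypot(g[:,0]-.541,g[:,1]-.051)<.095]
    # robust upper-envelope plane via ransac
    best=None;rng=np.random.default_rng(0)
    for _ in range(3000):
        t=g[rng.choice(len(g),3,False)];A=np.c_[t[:,:2],np.ones(3)]
        if abs(np.linalg.det(A))<1e-4:continue
        pl=np.linalg.solve(A,t[:,2])
        if np.hypot(*pl[:2])>.2:continue
        r=g[:,2]-np.c_[g[:,:2],np.ones(len(g))]@pl;k=(abs(r)<.0015).sum()
        if best is None or k>best[0]:best=(k,pl)
    r=abs(g[:,2]-np.c_[g[:,:2],np.ones(len(g))]@best[1])<.002;t=g[r]
    pl=np.linalg.lstsq(np.c_[t[:,:2],np.ones(len(t))],t[:,2],rcond=None)[0]
    f=least_squares(lambda q:np.hypot(t[:,0]-q[0],t[:,1]-q[1])-.0715,[.541,.051],loss="soft_l1",f_scale=.003)
    b=f.x;rr=np.hypot(*(t[:,:2]-b).T)
    print(n,len(g),len(t),"tilt",np.hypot(*pl[:2]),"uphill az",np.degrees(np.arctan2(pl[1],pl[0])),"bezel ctr",b,"z",pl@[*b,1],"r",np.percentile(rr,[5,50,95]))
    # dark wood silhouette at z~.0?
    wood=roi&(P[...,2]>.036)&(P[...,2]<.0415)&~gold
    w=P[wood];print(" wood r pct",np.percentile(np.hypot(*(w[:,:2]-b).T),[5,50,95]))
c=d["top"]
print("stud ring",ray(c,327,166,.02)[:2],"tab",ray(c,328,225.5,.066)[:2],"hinge",ray(c,261,182,.045)[:2])
```

```text
top 1472 795 tilt 0.12246805914215989 uphill az -120.4171771337451 bezel ctr [0.542643   0.05299075] z 0.06767948407074516 r [0.06726148 0.07201458 0.07678052]
 wood r pct [0.08107582 0.08790448 0.09313694]
scene 802 376 tilt 0.129859556209098 uphill az -123.47512554905413 bezel ctr [0.54636409 0.05231135] z 0.06503535510460112 r [0.06643382 0.07223939 0.07779918]
 wood r pct [0.06489609 0.08366382 0.09197307]
stud ring [ 0.64059875 -0.01188329] tab [ 0.49660637 -0.02102339] hinge [0.58627737 0.12553217]
```

Request:
drive_tool(delta_pos=[[0,0,0],[0,0,0],[0,0,0],[0,0,0],[0,0,0]], angular=[[0,0,-0.044],[0,0,-0.0884],[0,0,-0.0884],[0,0,-0.0884],[0,0,-0.0884]], gripper=0)

```text
time_s: 0.72
position: [0.1577, 0.5529, 0.2327]
orientation: [-3.141, 0.0, 3.14]
force: [0.2, 0.0, -0.2]
grip_width: 0.044
grasp_force: 0.0
```

Request:
drive_tool(delta_pos=[[-0.16,-0.21,-0.04],[-0.32,-0.42,-0.08],[-0.48,-0.63,-0.12],[-0.64,-0.83,-0.15],[-0.64,-0.83,-0.15]], angular=[[0,0,0],[0,0,0],[0,0,0],[0,0,0],[0,0,0]])

```text
time_s: 1.35
position: [0.2873, 0.385, 0.2635]
orientation: [3.141, 0.001, 3.136]
force: [-0.2, 0.5, 0.6]
grip_width: 0.0005
grasp_force: 0.0
```

Request:
drive_tool(delta_pos=[[-0.16,-0.21,0],[-0.32,-0.42,0],[-0.48,-0.63,0],[-0.64,-0.83,0],[-0.64,-0.83,0]], angular=[[0,0,0],[0,0,0],[0,0,0],[0,0,0],[0,0,0]])

```text
time_s: 1.98
position: [0.4151, 0.2198, 0.2625]
orientation: [3.142, 0.0, 3.137]
force: [-0.4, 0.9, -0.5]
grip_width: 0.0003
grasp_force: 0.0
```

Request:
drive_tool(delta_pos=[[-0.16,-0.21,0],[-0.32,-0.42,0],[-0.48,-0.63,0],[-0.64,-0.83,0],[-0.64,-0.83,0]], angular=[[0,0,0],[0,0,0],[0,0,0],[0,0,0],[0,0,0]])

```text
time_s: 2.6
position: [0.5431, 0.0546, 0.262]
orientation: [3.141, -0.0, 3.139]
force: [0.0, 0.2, -0.3]
grip_width: 0.0004
grasp_force: 0.0
```

Run:
```python
from plant import ctrl, optics
import cv2,numpy as np,pickle
s=ctrl.read_state();c=optics.capture("wrist");print(s["position"],s["orientation"],s["joint_pos"],np.round(c["mount"],4).tolist())
pickle.dump((s,c),open("w0.pkl","wb"));cv2.imwrite("pics/w0.png",c["image"][:,:,::-1])
```

```text
[0.54311097 0.05461748 0.2619795 ] [ 3.14117880e+00 -4.49249835e-04  3.13886962e+00] [ 7.88968019e-02  2.56496923e-01  1.58021177e+00  4.65408910e-04
  1.30529800e+00 -1.48929861e+00] [[0.0003, -0.967, -0.2546, 0.0713], [1.0, 0.0003, 0.0001, -0.0004], [0.0, -0.2546, 0.967, -0.1514], [0.0, 0.0, 0.0, 1.0]]
```

View pics/w0.png

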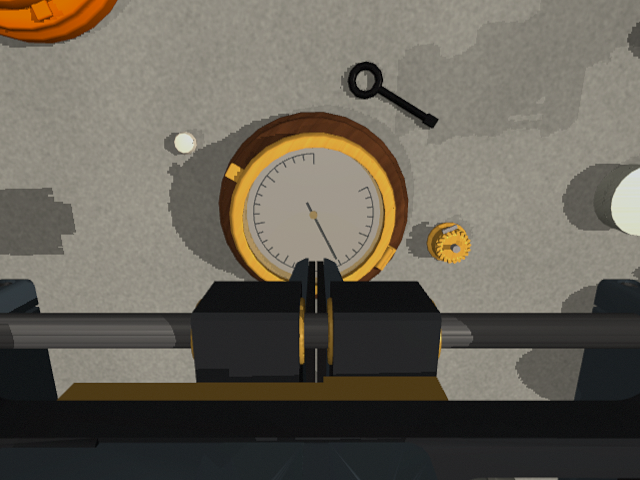

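Wrist view: the barometer is at (314,205), catch tab at (232,172), hinge plate at (388,260). The fingertips hide the near edge at about (315,275).

```bash
cat > fitw.py <<'E'
import pickle,sys;from h import *
from scipy.optimize import least_squares
from scipy.spatial.transform import Rotation as R
s,c=pickle.load(open(sys.argv[1],"rb"))
T=np.eye(4);T[:3,:3]=R.from_euler("xyz",s["orientation"]).as_matrix();T[:3,3]=s["position"]
c["world_to_cam"]=np.linalg.inv(T@c["mount"]);P=pts(c)
hsv=cv2.cvtColor(c["image"],cv2.COLOR_RGB2HSV)
gold=(hsv[...,1]>90)&(hsv[...,2]>100)&(abs(hsv[...,0].astype(int)-22)<8)
gold&=np.hypot(P[...,0]-.543,P[...,1]-.053)<.1
g=P[gold&(P[...,2]>.045)&(P[...,2]<.1)]
best=(0,);rng=np.random.default_rng(0)
for _ in range(3000):
    t=g[rng.choice(len(g),3,False)];A=np.c_[t[:,:2],np.ones(3)]
    if abs(np.linalg.det(A))<1e-4:continue
    pl=np.linalg.solve(A,t[:,2])
    if np.hypot(*pl[:2])>.2:continue
    k=(abs(g[:,2]-np.c_[g[:,:2],np.ones(len(g))]@pl)<.001).sum()
    if k>best[0]:best=(k,pl)
t=g[abs(g[:,2]-np.c_[g[:,:2],np.ones(len(g))]@best[1])<.0015]
pl=np.linalg.lstsq(np.c_[t[:,:2],np.ones(len(t))],t[:,2],rcond=None)[0]
b=least_squares(lambda q:np.hypot(t[:,0]-q[0],t[:,1]-q[1])-.0715,[.543,.053],loss="soft_l1",f_scale=.003).x
print("n",len(g),len(t),"tilt",np.hypot(*pl[:2]),"uphill",np.degrees(np.arctan2(pl[1],pl[0])),"ctr",b,"z",pl@[*b,1],"r",np.percentile(np.hypot(*(t[:,:2]-b).T),[5,50,95]))
print("table",np.median(P[100:140,420:520,2]))
# azimuth sectors: r limits
a=np.degrees(np.arctan2(t[:,1]-b[1],t[:,0]-b[0]));r=np.hypot(*(t[:,:2]-b).T)
for k in range(-180,180,45):
    m=abs((a-k+180)%360-180)<10
    if m.sum()>10:print(k,m.sum(),np.percentile(r[m],[3,97]).round(4))
# wood outer silhouette at max radius
m=(P[...,2]>.034)&(P[...,2]<.043)&~gold&(hsv[...,2]<120)&(np.hypot(P[...,0]-b[0],P[...,1]-b[1])<.11)
k=P[m];print("wood encl",cv2.minEnclosingCircle(k[:,:2].astype(np.float32)))
o=np.array(b)
for nm,u,v,h in(("tab",232,172,.064),("hinge",388,260,.048)):
    if "w0" in sys.argv[1]:
        q=P[v,u];print(nm,q,np.degrees(np.arctan2(*(q[:2]-o)[::-1])),np.hypot(*(q[:2]-o)))
E
python3 fitw.py w0.pkl
```

```text
n 6513 4077 tilt 0.12828936800719382 uphill -121.46356393003947 ctr [0.54451813 0.05333274] z 0.06708529879781411 r [0.06702996 0.07156525 0.07611979]
table -0.0004072293813107697
-180 313 [0.0668 0.0763]
-135 313 [0.0663 0.0761]
-90 274 [0.0669 0.0764]
-45 219 [0.0676 0.0767]
0 17 [0.0682 0.0765]
45 211 [0.0673 0.0764]
90 247 [0.0669 0.0764]
135 290 [0.0667 0.0762]
wood encl ((0.5439279675483704, 0.05147765576839447), 0.09362118691205978)
tab [ 0.49952121 -0.02117983  0.06888472] -121.12709294004524 0.08704508180726371
hinge [0.59206148 0.12913349 0.0419163 ] 57.903458918422515 0.0894769371552174
```

Request:
drive_tool(delta_pos=[[0.09,-0.16,0.2],[0.1835,-0.321,0.4],[0.1835,-0.321,0.6],[0.1835,-0.321,0.74],[0.1835,-0.321,0.74]], angular=[[0,0,0],[0,0,0],[0,0,0],[0,0,0],[0,0,0]])

```text
time_s: 3.28
position: [0.5028, -0.0072, 0.1132]
orientation: [3.141, -0.005, -3.14]
force: [0.6, 0.1, 0.3]
grip_width: 0.0006
grasp_force: 0.0
```

Request:
drive_tool(delta_pos=[[0,0,0],[0,0,0]], angular=[[0,0,0],[0,0,0]])

```text
time_s: 3.52
position: [0.5059, -0.0086, 0.1162]
orientation: [3.141, 0.003, -3.141]
force: [1.0, 0.8, -0.1]
grip_width: 0.0007
grasp_force: 0.0
```

Run:
```python
from plant import ctrl
s=ctrl.read_state();print({k:s[k].round(4) if hasattr(s[k],'round') else s[k] for k in("time_s","position","orientation","force","ft_torque")})
```

```text
{'time_s': 3.525, 'position': array([ 0.5059, -0.0086,  0.1162]), 'orientation': array([ 3.1415e+00,  3.0000e-03, -3.1409e+00]), 'force': array([ 0.9995,  0.8365, -0.0611]), 'ft_torque': array([ 0.0078,  0.0417, -0.0002])}
```

Request:
drive_tool(delta_pos=[[0,0,0.01],[0,0,0.02],[0,0,0.03],[0,0,0.04],[0,0,0.05]], angular=[[0,0,0],[0,0,0],[0,0,0],[0,0,0],[0,0,0]])

```text
time_s: 4.15
position: [0.5049, -0.0093, 0.1045]
orientation: [3.141, -0.0, 3.141]
force: [0.2, 0.5, 0.0]
grip_width: 0.0
grasp_force: 0.0
```

Request:
drive_tool(delta_pos=[[0,0,0],[0,0,0],[0,0,0]], angular=[[0,0,0],[0,0,0],[0,0,0]])

```text
time_s: 4.53
position: [0.505, -0.0092, 0.1048]
orientation: [3.141, 0.0, 3.142]
force: [-0.0, 0.3, -0.3]
grip_width: 0.0002
grasp_force: 0.0
```

Request:
drive_tool(delta_pos=[[-0.007,0,0.015],[-0.007,0,0.03],[-0.007,0,0.045],[-0.007,0,0.06],[-0.007,0,0.075]], angular=[[0,0,0],[0,0,0],[0,0,0],[0,0,0],[0,0,0]])

```text
time_s: 5.15
position: [0.5063, -0.0093, 0.0896]
orientation: [-3.142, -0.0, 3.142]
force: [-0.8, 0.2, 1.0]
grip_width: 0.0004
grasp_force: 0.4
```

Request:
drive_tool(delta_pos=[[0,0,0.01],[0,0,0.02],[0,0,0.03],[0,0,0.04],[0,0,0.05]], angular=[[0,0,0],[0,0,0],[0,0,0],[0,0,0],[0,0,0]])

```text
time_s: 5.78
position: [0.5064, -0.0092, 0.0796]
orientation: [3.141, 0.0, 3.142]
force: [0.1, -0.2, 0.7]
grip_width: 0.0008
grasp_force: 0.4
```

Request:
drive_tool(delta_pos=[[0,0,0],[0,0,0]], angular=[[0,0,0],[0,0,0]])

```text
time_s: 6.02
position: [0.5064, -0.0092, 0.0797]
orientation: [3.141, 0.0, 3.141]
force: [0.2, -0.0, -0.8]
grip_width: 0.0002
grasp_force: 0.0
```

Request:
drive_tool(delta_pos=[[0,0,0.004],[0,0,0.008],[0,0,0.012],[0,0,0.015],[0,0,0.015]], angular=[[0,0,0],[0,0,0],[0,0,0],[0,0,0],[0,0,0]])

```text
time_s: 6.65
position: [0.5063, -0.0093, 0.0767]
orientation: [3.142, -0.0, 3.141]
force: [0.2, 0.3, 0.6]
grip_width: 0.0005
grasp_force: 0.2
```

Request:
drive_tool(delta_pos=[[0,0,0.002],[0,0,0.004],[0,0,0.004]], angular=[[0,0,0],[0,0,0],[0,0,0]])

```text
time_s: 7.02
position: [0.5063, -0.0093, 0.0759]
orientation: [3.142, -0.0, 3.142]
force: [-0.3, -0.5, 0.4]
grip_width: 0.0006
grasp_force: 0.4
```

Request:
drive_tool(delta_pos=[[0,0,0.001],[0,0,0.002],[0,0,0.002]], angular=[[0,0,0],[0,0,0],[0,0,0]])

```text
time_s: 7.4
position: [0.5064, -0.0093, 0.0757]
orientation: [3.142, 0.0, -3.142]
force: [-1.2, -1.4, 4.1]
grip_width: 0.0005
grasp_force: 1.7
```

Request:
drive_tool(delta_pos=[[0,0,0.001],[0,0,0.002],[0,0,0.002]], angular=[[0,0,0],[0,0,0],[0,0,0]])

```text
time_s: 7.78
position: [0.5064, -0.0093, 0.0756]
orientation: [-3.142, 0.0, -3.142]
force: [-1.3, -1.0, 6.4]
grip_width: 0.0003
grasp_force: 3.1
```

Run:
```python
import numpy as np
a=np.radians(-121.3-6*np.arange(0,66));p=np.c_[-np.cos(a),np.sin(a)]*.0715/.2
for k in range(13):print(k,(p[5*k+1:5*k+6]-p[5*k]).round(3).tolist())
```

```text
0 [[0.031, 0.021], [0.059, 0.045], [0.085, 0.072], [0.108, 0.102], [0.128, 0.134]]
1 [[0.016, 0.034], [0.029, 0.069], [0.038, 0.105], [0.043, 0.142], [0.044, 0.18]]
2 [[-0.003, 0.037], [-0.009, 0.074], [-0.02, 0.11], [-0.034, 0.145], [-0.052, 0.178]]
3 [[-0.021, 0.031], [-0.045, 0.059], [-0.072, 0.085], [-0.102, 0.108], [-0.134, 0.128]]
4 [[-0.034, 0.016], [-0.069, 0.029], [-0.105, 0.038], [-0.142, 0.043], [-0.18, 0.044]]
5 [[-0.037, -0.003], [-0.074, -0.009], [-0.11, -0.02], [-0.145, -0.034], [-0.178, -0.052]]
6 [[-0.031, -0.021], [-0.059, -0.045], [-0.085, -0.072], [-0.108, -0.102], [-0.128, -0.134]]
7 [[-0.016, -0.034], [-0.029, -0.069], [-0.038, -0.105], [-0.043, -0.142], [-0.044, -0.18]]
8 [[0.003, -0.037], [0.009, -0.074], [0.02, -0.11], [0.034, -0.145], [0.052, -0.178]]
9 [[0.021, -0.031], [0.045, -0.059], [0.072, -0.085], [0.102, -0.108], [0.134, -0.128]]
10 [[0.034, -0.016], [0.069, -0.029], [0.105, -0.038], [0.142, -0.043], [0.18, -0.044]]
11 [[0.037, 0.003], [0.074, 0.009], [0.11, 0.02], [0.145, 0.034], [0.178, 0.052]]
12 [[0.031, 0.021], [0.059, 0.045], [0.085, 0.072], [0.108, 0.102], [0.128, 0.134]]
```

Request:
drive_tool(delta_pos=[[0,0,-0.003],[0,0,-0.003]], angular=[[0,0,0],[0,0,0]])

```text
time_s: 8.02
position: [0.5064, -0.0093, 0.0757]
orientation: [3.142, 0.0, 3.142]
force: [-2.1, -0.5, 3.4]
grip_width: 0.0003
grasp_force: 1.7
```

Request:
drive_tool(delta_pos=[[0.031,0.021,0],[0.059,0.045,0],[0.085,0.072,0],[0.108,0.102,0],[0.128,0.134,0]], angular=[[0,0,0],[0,0,0],[0,0,0],[0,0,0],[0,0,0]])

```text
time_s: 8.65
position: [0.4803, 0.018, 0.0757]
orientation: [3.142, -0.0, -3.141]
force: [0.1, -1.0, 2.1]
grip_width: 0.0004
grasp_force: 0.9
```

Request:
drive_tool(delta_pos=[[0.016,0.034,0.0005],[0.029,0.069,0.001],[0.038,0.105,0.001],[0.043,0.142,0.001],[0.044,0.18,0.001]], angular=[[0,0,0],[0,0,0],[0,0,0],[0,0,0],[0,0,0]])

```text
time_s: 9.28
position: [0.4718, 0.054, 0.0756]
orientation: [-3.141, -0.0, -3.142]
force: [-0.3, -2.5, 4.1]
grip_width: 0.0004
grasp_force: 1.9
```

Request:
drive_tool(delta_pos=[[-0.003,0.037,-0.001],[-0.009,0.074,-0.001],[-0.02,0.11,-0.001],[-0.034,0.145,-0.001],[-0.052,0.178,-0.001]], angular=[[0,0,0],[0,0,0],[0,0,0],[0,0,0],[0,0,0]])

```text
time_s: 9.9
position: [0.4823, 0.0896, 0.0757]
orientation: [3.142, -0.001, 3.141]
force: [-0.7, -2.8, 2.8]
grip_width: 0.0007
grasp_force: 1.6
```

Request:
drive_tool(delta_pos=[[-0.021,0.031,0],[-0.045,0.059,0],[-0.072,0.085,0],[-0.102,0.108,0],[-0.134,0.128,0]], angular=[[0,0,0],[0,0,0],[0,0,0],[0,0,0],[0,0,0]])

```text
time_s: 10.52
position: [0.5094, 0.1151, 0.0757]
orientation: [3.141, -0.0, 3.141]
force: [-2.6, -0.8, 3.0]
grip_width: 0.0005
grasp_force: 1.8
```

Request:
drive_tool(delta_pos=[[-0.034,0.015,0],[-0.069,0.028,0],[-0.105,0.036,0],[-0.142,0.041,0],[-0.18,0.042,0]], angular=[[0,0,0],[0,0,0],[0,0,0],[0,0,0],[0,0,0]])

```text
time_s: 11.15
position: [0.5457, 0.1233, 0.0758]
orientation: [3.141, 0.0, 3.141]
force: [-2.5, 0.2, 3.7]
grip_width: 0.0004
grasp_force: 2.0
```

Request:
drive_tool(delta_pos=[[-0.037,-0.003,-0.001],[-0.074,-0.009,-0.001],[-0.11,-0.02,-0.001],[-0.145,-0.034,-0.001],[-0.178,-0.052,-0.001]], angular=[[0,0,0],[0,0,0],[0,0,0],[0,0,0],[0,0,0]])

```text
time_s: 11.78
position: [0.5814, 0.1125, 0.0759]
orientation: [3.141, 0.0, 3.142]
force: [-1.2, 0.3, 1.3]
grip_width: 0.0006
grasp_force: 0.6
```

Request:
drive_tool(delta_pos=[[-0.031,-0.021,0.001],[-0.059,-0.045,0.001],[-0.085,-0.072,0.001],[-0.108,-0.102,0.001],[-0.128,-0.134,0.001]], angular=[[0,0,0],[0,0,0],[0,0,0],[0,0,0],[0,0,0]])

```text
time_s: 12.4
position: [0.6067, 0.0856, 0.0758]
orientation: [3.141, 0.0, 3.142]
force: [-0.7, 1.4, 2.1]
grip_width: 0.0004
grasp_force: 0.9
```

Request:
drive_tool(delta_pos=[[-0.016,-0.034,0.0005],[-0.029,-0.069,0.0005],[-0.038,-0.105,0.0005],[-0.043,-0.142,0.0005],[-0.044,-0.18,0.0005]], angular=[[0,0,0],[0,0,0],[0,0,0],[0,0,0],[0,0,0]])

```text
time_s: 13.02
position: [0.6154, 0.0495, 0.0757]
orientation: [3.141, 0.0, 3.141]
force: [0.4, 0.7, 2.0]
grip_width: 0.0003
grasp_force: 1.1
```

Request:
drive_tool(delta_pos=[[0.003,-0.037,0.0005],[0.009,-0.074,0.0005],[0.02,-0.11,0.0005],[0.034,-0.145,0.0005],[0.052,-0.178,0.0005]], angular=[[0,0,0],[0,0,0],[0,0,0],[0,0,0],[0,0,0]])

```text
time_s: 13.65
position: [0.6048, 0.0139, 0.0757]
orientation: [3.141, 0.001, 3.141]
force: [0.8, 2.2, 3.8]
grip_width: 0.0008
grasp_force: 1.5
```

Request:
drive_tool(delta_pos=[[0.021,-0.031,-0.0005],[0.045,-0.059,-0.0005],[0.072,-0.085,-0.0005],[0.102,-0.108,-0.0005],[0.134,-0.128,-0.0005]], angular=[[0,0,0],[0,0,0],[0,0,0],[0,0,0],[0,0,0]])

```text
time_s: 14.28
position: [0.5778, -0.0116, 0.0758]
orientation: [-3.142, 0.001, 3.142]
force: [1.5, 0.3, 3.0]
grip_width: 0.0005
grasp_force: 1.6
```

Request:
drive_tool(delta_pos=[[0.034,-0.016,0],[0.069,-0.029,0],[0.105,-0.038,0],[0.142,-0.043,0],[0.18,-0.044,0]], angular=[[0,0,0],[0,0,0],[0,0,0],[0,0,0],[0,0,0]])

```text
time_s: 14.9
position: [0.5417, -0.0202, 0.0758]
orientation: [-3.141, 0.001, -3.142]
force: [3.0, -0.3, 3.8]
grip_width: 0.0004
grasp_force: 1.9
```

Request:
drive_tool(delta_pos=[[0.037,0.003,-0.001],[0.074,0.009,-0.001],[0.11,0.02,-0.001],[0.145,0.034,-0.001],[0.178,0.052,-0.001]], angular=[[0,0,0],[0,0,0],[0,0,0],[0,0,0],[0,0,0]])

```text
time_s: 15.52
position: [0.5057, -0.0095, 0.0758]
orientation: [-3.142, -0.0, -3.142]
force: [1.9, -1.5, 3.7]
grip_width: 0.0004
grasp_force: 1.5
```

Request:
drive_tool(delta_pos=[[0.015,0.01,0],[0.031,0.021,0],[0.031,0.021,0]], angular=[[0,0,0],[0,0,0],[0,0,0]])

```text
time_s: 15.9
position: [0.4995, -0.0051, 0.0757]
orientation: [3.141, -0.001, 3.141]
force: [-0.8, 1.1, 3.3]
grip_width: 0.0001
grasp_force: 1.7
```

Request:
drive_tool(delta_pos=[[0,0,-0.02],[0,0,-0.1],[0,0,-0.3],[0,0,-0.55],[0,0,-0.8]], angular=[[0,0,0],[0,0,0],[0,0,0],[0,0,0],[0,0,0]])

```text
time_s: 16.52
position: [0.4992, -0.0054, 0.2368]
orientation: [3.141, -0.003, 3.141]
force: [0.9, 0.0, -0.0]
grip_width: 0.0004
grasp_force: 0.0
```

Request:
drive_tool(delta_pos=[[0,0.2,0],[0,0.31,0],[-0.1,0.31,0],[-0.19,0.31,0],[-0.19,0.31,0]], angular=[[0,0,0],[0,0,0],[0,0,0],[0,0,0],[0,0,0]])

```text
time_s: 17.15
position: [0.5382, 0.0566, 0.235]
orientation: [3.141, -0.002, 3.141]
force: [-0.0, -0.6, -1.4]
grip_width: 0.0003
grasp_force: 0.0
```

```bash
python3 - <<'E'
from plant import ctrl, optics
import cv2,pickle
s=ctrl.read_state();c=optics.capture("wrist");pickle.dump((s,c),open("v1.pkl","wb"));cv2.imwrite("pics/v1.png",c["image"][:,:,::-1]);print(s["position"])
E
python3 fitw.py v1.pkl
```

```text
[0.53816983 0.05660751 0.23500971]
n 5963 4122 tilt 0.0012819626468786472 uphill -167.3588437788826 ctr [0.54333532 0.05161173] z 0.05622504402365623 r [0.06724119 0.07177735 0.07638217]
table -0.0003364917083452379
-180 323 [0.0669 0.0762]
-135 329 [0.0668 0.0764]
-90 295 [0.0673 0.077 ]
-45 116 [0.0676 0.0766]
0 19 [0.0674 0.077 ]
45 113 [0.0677 0.0766]
90 293 [0.0673 0.0771]
135 327 [0.0667 0.0764]
wood encl ((0.5439500212669373, 0.05149915814399719), 0.09357479214668274)
```

View pics/v1.png

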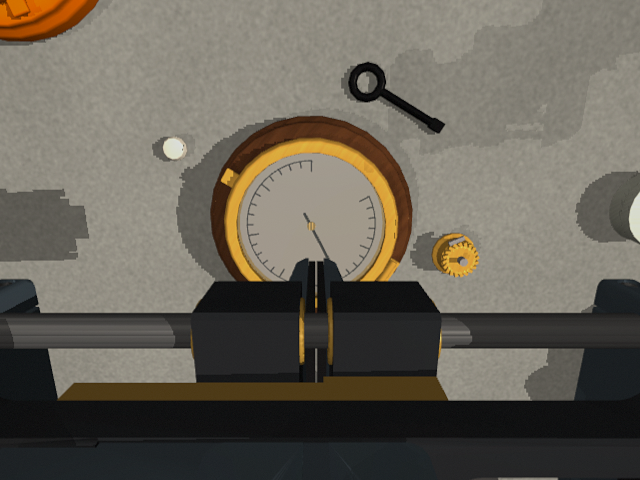

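The bezel (centre near (311,222), catch tab (229,178)) now lies flat: tilt 0.001 rad and top about 56 mm up. The case centre is unchanged within 0.1 mm. The centre I traced was right to 0.2 mm, and the hand is clear.

```bash
python3 -c "
from plant import job_done;print(job_done())"
```

```text
the job is handed in; nothing more can be done
None
```

I pressed the bezel shut at its catch (about 6 N at the stop), traced the rim once clockwise past the hinge and back to the catch at about 1–4 N, then lifted the hand clear and handed the job in at about 17 s; the last view showed the bezel flat and the barometer unmoved.

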